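# Set the tube carrier home on the mixer head

## Task

Pick up the smaller of the two round tube carriers by its square handle and set it upright on the round head of the mixer, which may have stopped anywhere on its orbit: lower it gently and feel it home until it sits flat and fully down inside the low rim, with no edge on or over the rim, then let go and move clear. The head is delicate: do not drop the carrier onto it, and never press on it with more than about 2 kg (20 N). Leave everything else on the bench where it is.

Things in the scene. Friction and masses are not known exactly. Their poses are not given: they have to be found in the camera images.
- carrier_grip (a point): Centre of the handle of the smaller tube carrier, the one to move (about 0.4 kg). The handle is a black square block 18 x 18 mm, 34 mm tall, on a steel stem; this point lies on the carrier's axis, 91 mm above its underside. x and y are normal to the handle's faces, z is up.
- carrier_base (a point): Centre of the underside of the smaller carrier, axes as carrier_grip. Its body is an aluminium disc 72 mm across, 34 mm high, lower edge broken by 1.2 mm, with six short capped tubes fixed in it round the stem; their caps reach 54 mm above the underside.
- mixer_axis (a point): Fixed axis of the mixer about which its head orbits, at the height of the empty head's floor (110 mm above the bench); z up, x away from the sloped control panel. The head's centre is NOT here but 5 mm from this axis, in whatever direction the drive last stopped; that direction is not measured. The head does not move sideways while stopped.
- mixer: The mixer; origin under the centre of its housing (200 x 150 mm, 86 mm high; orbit axis at x = +30 mm). Its round head, 86 mm across, has a flat floor in a recess 75 mm across (1.5 mm all round the carrier) in a rim 5 mm high. It gives downwards about 1 mm per 5 N (8 mm at most). A carrier caught on the rim stands high or leans 4 to 6 degrees.
- big_carrier_base (a point): Centre of the underside of the larger carrier, not to be used: same look and handle (108 mm high overall), but 96 mm across and with thicker tubes.
- vial_rack_mid (a point): Middle of a yellow rack of pink-capped vials, 125 x 85 mm, 60 mm high; bystander.
- cups_mid (a point): Middle of a stack of white cups, 71 mm across, 126 mm high; bystander.
- jar_mid (a point): Middle of a clear specimen jar with white lid, 68 mm across, 75 mm high; bystander.
- pipette_mid (a point): Middle of a pipette lying on the bench, about 250 mm long, 22 mm high; bystander.
- timer_mid (a point): Middle of a white bench timer, 62 x 72 mm, 20 mm high; bystander.
- tube_tray_mid (a point): Middle of a white tray with three lying tubes, 150 x 90 mm, 22 mm high; bystander.
Things that resemble listed ones, but are neither listed nor needed, are in the scene too. Leave any purple or red look-alike of the part that bears carrier_grip alone.

How it is judged:
By the outcome, as a careful person would: the job done as asked, in the order asked, and still so for the second after the job is handed in, with the robot touching nothing.
It also fails if it takes over 72 s, if anything falls off the work surface, if the arm or the gripper's body presses on something with over 40 N, if the wrist force passes 120 N, or if a joint passes its speed limit or range.

## Robot

A 6-joint arm with a two-finger parallel gripper is mounted at the origin on the work surface. World frame = base frame: x ahead of the robot, y to its left, z up, the work surface at z = 0. Lengths are in m, angles in rad, forces in N, time in s.
With the tool pointing down it reaches from about 0.225 to 0.875 m from the base axis. Payload 3.4 kg.
Tool frame: the origin (TCP) lies at the very end of the fingers, on their centre line; the grasp point (between the pads) lies 19 mm behind it; z points along the fingers, y is the line along which they close (so a half turn about z gives the same grasp; the last joint's range is limited). The gripper opens to 85 mm and grips with 20 to 120 N. Pads are 22 mm wide; open, the fingers measure 114 mm over their backs; the gripper's body (76 mm by 85 mm) begins 54 mm behind the grasp point. The pads swing forward as they close: fully open they stand 13 mm farther back than shut.
Start: joints at [-1.329, 0.276, 1.505, -0, 1.361, -0.121], TCP at [0.204, -0.538, 0.231] pointing down, gripper open.
Joint ranges: [-2.89, 2.89], [-0.75, 2.08], [0.22, 2.7], [-1.18, 4.32], [0.11, 2.71], [-2.7, 2.7]. Speed limits (rad/s): [2.57, 2.57, 3.14, 3.14, 3.14, 3.14].

## Interface

Orientations are given as a unit quaternion [w, x, y, z].
In Python, from rig import manip, get_image, camera_info gives the robot as it stands. The module is installed in compiled form; this text tells all that it offers.
- The arm moves only by the shell command python3 -m crank 'ROWS' [FORCE]. ROWS is a JSON object of lists of equal length, an entry for each row: "translation": the shift along the tool's x, y, z in mm, a list of three; "roll": the turn about the tool's z in rad; "fingers": the opening, from 0 (shut) to 1 (fully open). A call has 1 to 8 rows; each row shifts and turns the commanded pose from where the row before left it, along the tool's axes as they then stand; what a row does not reach is not made up. A row lasts 1/10 s, in which the tool goes at most 50 mm and 8.59 degrees, less where a joint would pass 70% of its speed; a pose out of reach is approached as far as the arm can. A call is refused whole if a number of a shift passes 50 or a number of a turn 0.15, either way. A call with a gripper value outside its range is refused whole. The fingers move at their own pace and stop on an object; FORCE is the grip in N (left out, the last holds). Time passes only in rows, so rows that do not move let the fingers close. It gives the time, the measured TCP pose, the force, the opening and the grip force at its end, in the units of the state.
- manip.get_state(): the state, without advancing time (a new reading comes with each control period).
- get_image(name): name is "scene" or "top" or "wrist"; returns the picture (384x512x3 uint8, blue, green, red); there is no depth.
- camera_info(name): a dict with "mtx" (3x3 intrinsics, pixels), "D" ([k1, k2, p1, p2, k3] as OpenCV has them; the pictures are not rectified), "rvec" (rotation vector, rad) and "tvec" (3), from world to camera coordinates, as OpenCV has them. Camera axes: x right, y down, z forward; pixel columns grow to the right and rows downward; lengths in m; the calibration is good to about 2 mm. A picture is of the moment at which its call begins: read the wrist's pose just before it. camera_info takes no time and is no camera call; for the wrist camera it gives the pose at the moment of the call.
- manip.sign_off(): hands the job in; it is judged then, once.
The state is a dict: "clock": time; "qpos": joint angles; "qd": joint speeds; "effort": joint torques, N m; "position": TCP position; "ee_rot": TCP orientation; "contact_force": force on the tool from outside, world axes, zero at the start; "moment": the same for the moment, N m; "width": finger opening in m; "gripper_force": force on a finger pad.
Only numpy, scipy, OpenCV 4.12 (cv2) and the standard library are available. Lean on these libraries where they do the work, as an engineer would, in place of code of your own. Each camera call takes 0.05 s, during which the arm holds its last target. There are 200 camera calls.

## Working session

There is one attempt and no reset: what is moved stays moved. The work goes in short steps, Python scripts to look and compute and a shell command to move; the robot and the scene stay as the last step left them, time stands still between calls to the robot, and variables do not carry over. Pictures are saved under pics/ and viewed, at most 10 in all, crops included, and the job is handed in when it is done.

```bash
mkdir -p pics
cat > h.py <<'E'
import numpy as np, cv2
from rig import manip, get_image, camera_info
def ray(n,uv,ci=None):
    c=ci or camera_info(n); K=np.array(c["mtx"],float); D=np.array(c["D"],float)
    R=cv2.Rodrigues(np.array(c["rvec"],float))[0]; t=np.array(c["tvec"],float).ravel()
    p=cv2.undistortPoints(np.array([[uv]],float),K,D).ravel()
    return -R.T@t, R.T@np.array([p[0],p[1],1.])
def onz(n,uv,z,ci=None):
    o,d=ray(n,uv,ci); return o+d*(z-o[2])/d[2]
def proj(n,P,ci=None):
    c=ci or camera_info(n)
    return cv2.projectPoints(np.array(P,float).reshape(-1,1,3),np.array(c["rvec"],float),np.array(c["tvec"],float),np.array(c["mtx"],float),np.array(c["D"],float))[0].reshape(-1,2)
E
python3 - <<'E'
from h import *
for n in("scene","top"):
    im=get_image(n); cv2.imwrite(f"pics/{n}0.png",im); cv2.imwrite(f"pics/{n}0v.png",cv2.resize(im,(768,576)))
    print(n,ray(n,(256,192)))
s=manip.get_state(); print({k:np.round(v,3) for k,v in s.items()})
E
```

```text
scene (array([1.25195527, 0.22160857, 0.86920956]), array([-0.66235716, -0.20757002, -0.72001315]))
top (array([ 0.39401485, -0.01061047,  1.39532008]), array([ 0.12984282, -0.01309124, -0.99149853]))
{'clock': np.float64(0.1), 'qpos': array([-1.329,  0.277,  1.506, -0.   ,  1.361, -0.121]), 'qd': array([-0.   , -0.   , -0.003,  0.002, -0.002,  0.001]), 'effort': array([ 3.0000e-03, -4.1770e+01, -2.4641e+01,  0.0000e+00,  6.0000e-03,
       -0.0000e+00]), 'position': array([ 0.204, -0.537,  0.231]), 'ee_rot': array([-0.001,  0.984,  0.18 , -0.   ]), 'contact_force': array([ 0.823, -0.709,  0.319]), 'moment': array([-0.048, -0.043,  0.025]), 'gripper_force': np.float64(0.0), 'width': np.float64(0.086)}
```

View pics/scene0v.png

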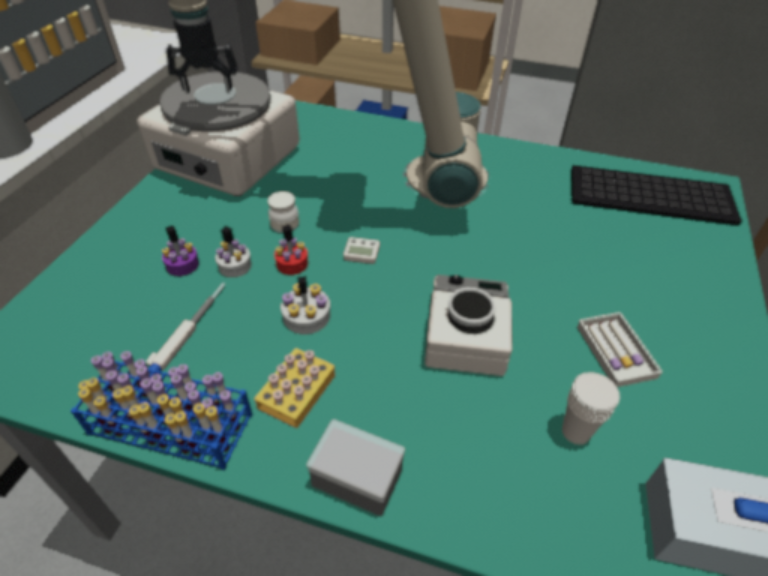

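View pics/top0v.png

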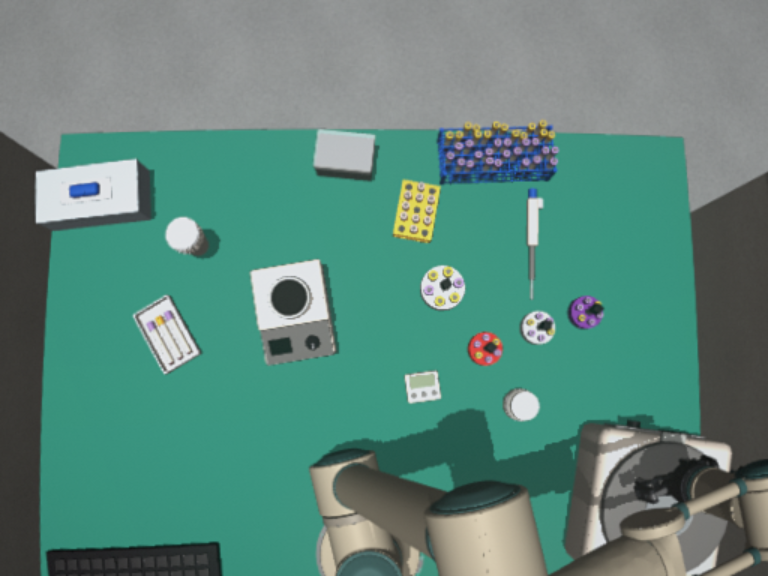

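The scene shows four carriers and one mixer. In full-size top pixels, candidates for the part are: silver small (359,218), silver large (295,192), red (324,232) and purple (391,208). I choose the small silver one. The mixer is at (193,198) with its panel towards +row; the grey machine at lower right is a centrifuge, not needed.

Run:
```python
from h import *
im=cv2.imread("pics/top0.png"); hsv=cv2.cvtColor(im,cv2.COLOR_BGR2HSV)
green=cv2.inRange(hsv,(70,80,40),(95,255,255))
def blob(x0,y0,x1,y1,m):
    k=np.zeros_like(m); k[y0:y1,x0:x1]=m[y0:y1,x0:x1]
    c=max(cv2.findContours(k,0,1)[0],key=cv2.contourArea); return c
for n,b in(("small",(345,203,373,233)),("big",(275,172,315,212)),("red",(308,217,340,247))):
    c=blob(*b,cv2.bitwise_not(green)); (x,y),r=cv2.minEnclosingCircle(c); m=cv2.moments(c)
    p=(m["m10"]/m["m00"],m["m01"]/m["m00"])
    print(n,(x,y),r,p,onz("top",p,.02), "diam",2*np.sqrt(cv2.contourArea(c)/np.pi)*np.linalg.norm(onz("top",(x+1,y),.034)-onz("top",(x,y),.034)))
dark=cv2.inRange(hsv,(0,0,0),(180,255,55))
c=blob(345,203,373,233,dark);m=cv2.moments(c);p=(m["m10"]/m["m00"],m["m01"]/m["m00"]);print("handle",p,onz("top",p,.1),cv2.minAreaRect(c))
c=blob(175,178,212,218,dark);e=cv2.fitEllipse(c);print("head dark",e,onz("top",e[0],.11),onz("top",e[0],.115))
sc=np.linalg.norm(onz("top",(194,198),.11)-onz("top",(193,198),.11));print("mm/px",sc*1e3,"diam",e[1][0]*sc)
# housing top corners
c=blob(160,165,230,250,cv2.bitwise_not(green));r=cv2.minAreaRect(c);print(r,[onz("top",q,.086) for q in cv2.boxPoints(r)])
a=cv2.resize(im[165:250,155:235],(560,595),interpolation=2)[:,:400]
b=cv2.resize(im[185:250,335:405],(400,371),interpolation=2)
o=np.zeros((595,800,3),np.uint8);o[:,:400]=cv2.resize(im[165:250,165:222],(400,595));o[:371,400:]=b
cv2.imwrite("pics/crop1.png",o)
```

```text
small (358.1764831542969, 218.0) 11.572193145751953 (358.16195372750644, 218.05012853470436) [ 0.48943264 -0.36481061  0.02      ] diam 0.07387402133327994
big (294.6666564941406, 191.5) 15.133767127990723 (294.65878877400297, 191.51107828655836) [ 0.57633704 -0.15564395  0.02      ] diam 0.09570477152286432
red (323.20001220703125, 232.1999969482422) 11.827180862426758 (323.21532091097305, 232.1151138716356) [ 0.44344694 -0.24807512  0.02      ] diam 0.07364371391937648
handle (362.7235772357723, 216.43089430894307) [ 0.4889088 -0.3587527  0.1      ] ((362.5577087402344, 216.21153259277344), (6.6679487228393555, 4.9029035568237305), 11.309932708740234)
head dark ((192.2550048828125, 197.84605407714844), (20.86957359313965, 21.241971969604492), 23.993221282958984) [0.54340821 0.16750035 0.11      ] [0.54282706 0.16680748 0.115     ]
mm/px 3.0762490866932097 diam 0.06420000670557256
((194.77027893066406, 207.6216278076172), (64.60879516601562, 49.648494720458984), 80.53767395019531) [array([0.60278828, 0.25846373, 0.086     ]), array([0.62923514, 0.10430937, 0.086     ]), array([0.43009811, 0.0685966 , 0.086     ]), array([0.40377517, 0.21989585, 0.086     ])]
```

View pics/crop1.png

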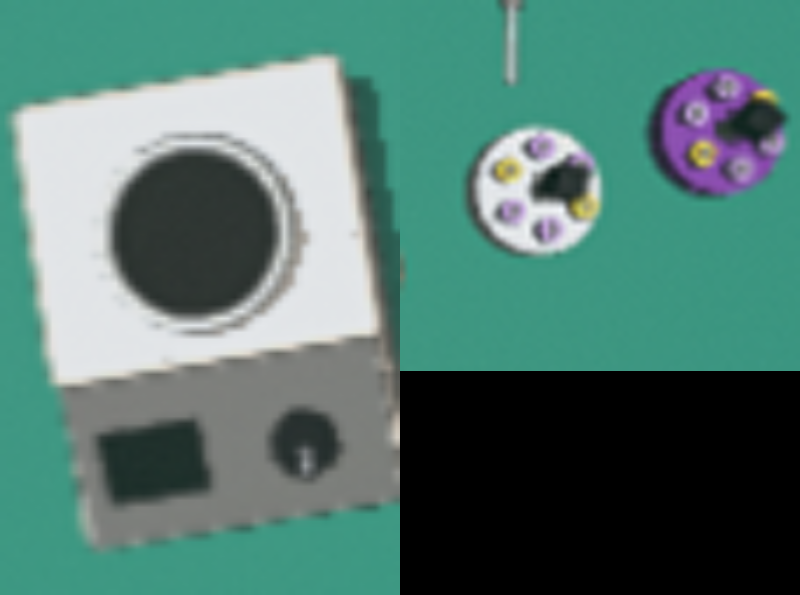

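The crop confirms the choice: small silver disc at crop (537,190) = top (359,218), 72 mm, handle leaning outward by perspective. It sits between the purple one at (720,130) and the pipette tip. The mixer head is at crop (195,232), panel below. Now I move above the carrier.

```bash
python3 -m crank '{"translation":[[37,-7,-5],[37,-7,-5],[37,-7,0],[37,-7,0],[37,-7,0],[37,-7,0],[37,-7,0],[0,0,0]],"roll":[0,0,0,0,0,0,0,0],"fingers":[1,1,1,1,1,1,1,1]}' 40
python3 - <<'E'
from h import *
s=manip.get_state();ci=camera_info("wrist");im=get_image("wrist");cv2.imwrite("pics/w1.png",im)
print(s["clock"],s["position"],s["ee_rot"],s["contact_force"]); print(ray("wrist",(256,192),ci)); print(proj("wrist",[[.489,-.361,.108],[.489,-.361,.034]],ci))
np.save("w1.npy",ci)
E
```

```text
clock: 0.9
position: [0.4322, -0.397, 0.2407]
ee_rot: [-0.001, 0.983, 0.183, 0.001]
contact_force: [-0.5, 0.2, 0.2]
width: 0.0852
gripper_force: 0.0
0.9 [ 0.43223947 -0.3970031   0.24074295] [-8.89666997e-04  9.83156577e-01  1.82760201e-01  1.03082336e-03] [-0.52339314  0.2319203   0.2332965 ]
(array([ 0.50440144, -0.36848012,  0.38336375]), array([-0.29725971, -0.09095435, -0.95074648]))
[[247.62546164  97.46694545]
 [250.96662248  94.18810597]]
```

View pics/w1.png

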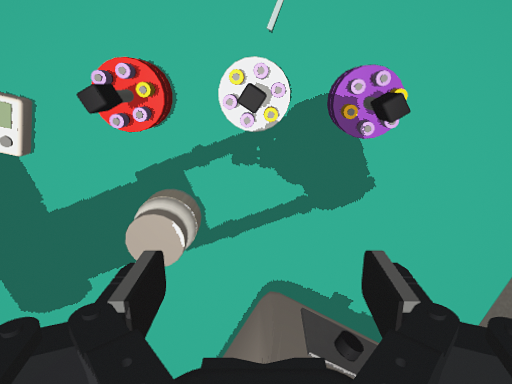

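The white-capped small carrier is at (254,94), its handle top at about (252,97). Red is at left (130,95), purple at right (370,100), and the jar is at (160,235).

```bash
cat >> h.py <<'E'
def tool():
    s=manip.get_state(); q=np.array(s["ee_rot"]); from scipy.spatial.transform import Rotation as Ro
    return np.array(s["position"]),Ro.from_quat(q[[1,2,3,0]]).as_matrix(),s
def blob(m,x0,y0,x1,y1):
    k=np.zeros_like(m);k[y0:y1,x0:x1]=m[y0:y1,x0:x1]
    return max(cv2.findContours(k,0,1)[0],key=cv2.contourArea)
E
cat > m.py <<'E'
from h import *
def meas(ci,im,g=(.489,-.361)):
    hsv=cv2.cvtColor(im,cv2.COLOR_BGR2HSV)
    u,v=proj("wrist",[[*g,.1]],ci)[0].astype(int);w=40
    c=blob(cv2.inRange(hsv,(0,0,0),(180,255,75)),max(u-w,0),max(v-w,0),u+w,v+w)
    W=np.array([onz("wrist",p[0],.108,ci)[:2]*1e3 for p in c],np.float32)
    r=cv2.minAreaRect(W);print("handle",r)
    green=cv2.inRange(hsv,(70,80,30),(95,255,255))
    c=blob(cv2.bitwise_not(green),max(u-60,0),max(v-60,0),u+60,v+60)
    e=cv2.fitEllipse(cv2.convexHull(c));print("disc px",e,onz("wrist",e[0],.025,ci))
if __name__=="__main__":
    meas(np.load("w1.npy",allow_pickle=True).item(),cv2.imread("pics/w1.png"))
    p,R,s=tool();print(R.round(3))
E
python3 m.py
```

```text
handle ((489.9155578613281, -363.7805480957031), (17.80135154724121, 17.949047088623047), 77.97289276123047)
disc px ((253.9234161376953, 93.64199829101562), (72.15377807617188, 75.37952423095703), 172.5481719970703) [ 0.49019123 -0.36343055  0.025     ]
[[ 0.934  0.358 -0.001]
 [ 0.358 -0.934  0.001]
 [-0.    -0.001 -1.   ]]
```

```bash
python3 -m crank '{"translation":[[22,-4,0],[22,-3,0],[22,-4,0],[0,0,10],[0,0,10],[0,0,10],[0,0,10],[0,0,0]],"roll":[0,0,0,0.144,0.144,0.144,0.144,0],"fingers":[1,1,1,1,1,1,1,1]}'
python3 - <<'E'
from m import *
ci=camera_info("wrist");p,R,s=tool();im=get_image("wrist");cv2.imwrite("pics/w2.png",im)
print(p,R.round(3),s["qpos"]);print(proj("wrist",[[.49,-.3635,.1]],ci))
meas(ci,im,(.49,-.3635))
print("to go tool mm",R.T@(np.array([.490,-.3635,.071])-p)*1e3)
E
```

```text
clock: 1.75
position: [0.4847, -0.3663, 0.1995]
ee_rot: [-0.001, 0.994, -0.107, -0.002]
contact_force: [-0.6, -0.5, -0.0]
width: 0.0855
gripper_force: 0.0
[ 0.48465958 -0.36629694  0.19950539] [[ 0.977 -0.213 -0.003]
 [-0.213 -0.977  0.002]
 [-0.004 -0.001 -1.   ]] [-7.61208697e-01  3.45190280e-01  1.48235293e+00 -8.02604200e-04
  1.31807945e+00  1.02403208e+00]
[[259.17169772 183.06054542]]
handle ((496.0364685058594, -364.047607421875), (19.76407814025879, 29.486892700195312), 81.90928649902344)
disc px ((260.7146911621094, 160.4304656982422), (76.0526351928711, 78.85964965820312), 1.0580205917358398) [ 0.48980757 -0.3640877   0.025     ]
to go tool mm [  5.11790252  -3.68436927 128.49205994]
```

```bash
python3 -m crank '{"translation":[[5,-3,8],[0,0,25],[0,0,25],[0,0,25],[0,0,25],[0,0,20],[0,0,0],[0,0,0]],"roll":[0,0,0,0,0,0,0,0],"fingers":[1,1,1,1,1,1,1,0.5]}' 50
python3 -c "
from m import *
p,R,s=tool();print(p,R.T@(np.array([.490,-.3637,.071])-p)*1e3)"
```

```text
clock: 2.6
position: [0.4925, -0.3646, 0.0735]
ee_rot: [0.0, 0.994, -0.106, 0.0]
contact_force: [0.4, 0.0, 0.7]
width: 0.0732
gripper_force: 0.0
[ 0.49249283 -0.36459779  0.07353665] [-2.62674049 -0.3530467   2.53582524]
```

```bash
python3 -m crank '{"translation":[[-2,0,2],[0,0,0],[0,0,0],[0,0,0],[0,0,0],[0,0,0],[0,0,0],[0,0,0]],"roll":[0,0,0,0,0,0,0,0],"fingers":[0,0,0,0,0,0,0,0]}' 60
python3 -c "
from m import *
p,R,s=tool();print(p,s['width'])"
```

```text
clock: 3.4
position: [0.4905, -0.3645, 0.0722]
ee_rot: [0.001, 0.994, -0.106, 0.001]
contact_force: [-0.7, -1.3, 5.2]
width: 0.0172
gripper_force: 60.1
[ 0.49053729 -0.36449368  0.07217869] 0.017171745861105727
```

```bash
python3 -m crank '{"translation":[[0,0,-5],[0,0,-15],[0,0,-30],[0,0,-35],[0,0,-35],[0,0,-35],[0,0,-20],[0,0,0]],"roll":[0,0,0,0,0,0,0,0],"fingers":[0,0,0,0,0,0,0,0]}'
python3 -m crank '{"translation":[[-10,-30,0],[-12,-40,0],[-12,-40,0],[-12,-40,0],[-12,-40,0],[-12,-40,0],[-12,-40,0],[-12,-40,0]],"roll":[0,0,0,0,0,0,0,0],"fingers":[0,0,0,0,0,0,0,0]}'
python3 -m crank '{"translation":[[-12,-40,0],[-12,-40,0],[-12,-40,0],[-12,-40,0],[-12,-30,0],[-6,-20,0],[0,0,0],[0,0,0]],"roll":[0,0,0,0,0,0,0,0],"fingers":[0,0,0,0,0,0,0,0]}'
python3 - <<'E'
from m import *
ci=camera_info("wrist");p,R,s=tool();im=get_image("wrist");cv2.imwrite("pics/w3.png",im);np.save("w3.npy",ci)
print(p,s["qpos"],R.T@(np.array([.543,.167,.25])-p)*1e3);print(proj("wrist",[[.543,.167,.11]],ci))
E
```

```text
clock: 4.2
position: [0.4913, -0.3645, 0.249]
ee_rot: [0.001, 0.994, -0.106, 0.002]
contact_force: [0.6, -0.4, -4.1]
width: 0.0175
gripper_force: 59.1
clock: 5.0
position: [0.462, -0.0389, 0.2439]
ee_rot: [-0.0, 0.994, -0.107, -0.002]
contact_force: [0.4, -0.9, -3.4]
width: 0.0171
gripper_force: 59.5
clock: 5.8
position: [0.4426, 0.178, 0.2444]
ee_rot: [0.001, 0.994, -0.106, -0.002]
contact_force: [-0.2, 0.3, -3.4]
width: 0.0171
gripper_force: 59.7
[0.44258481 0.17801287 0.24437369] [ 2.37061183e-01  1.21823752e-01  1.67431218e+00 -8.58969539e-04
  1.34948567e+00  2.01973895e+00] [100.46861632 -10.3170492   -5.98034818]
[[250.12153083  48.01877572]]
```

View pics/w3.png

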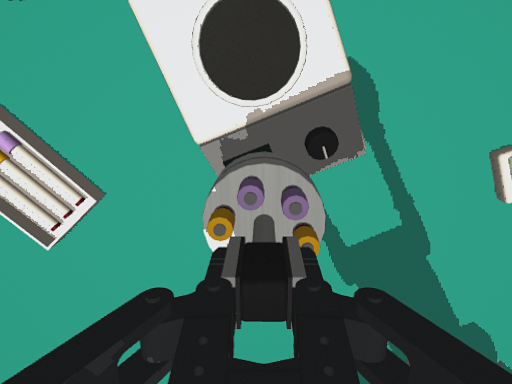

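The head floor ellipse is fully visible at (250,45), rim outside it, and the carrier hangs upright at (264,210). Now I fit circles for the dark floor and the rim.

```bash
cat > hd.py <<'E'
from h import *
def circ(P):
    from scipy.optimize import least_squares
    f=lambda q:np.hypot(P[:,0]-q[0],P[:,1]-q[1])-q[2]
    r=least_squares(f,[*P.mean(0),40],loss="soft_l1",f_scale=.5);return r.x.round(2),np.abs(f(r.x)).mean().round(2)
def head(ci,im,g=(.543,.167)):
    g3=cv2.cvtColor(im,cv2.COLOR_BGR2GRAY); c0=proj("wrist",[[*g,.11]],ci)[0]
    u,v=c0.astype(int);k=np.zeros_like(g3);a=100;sl=np.s_[max(v-a,0):v+a,max(u-a,0):u+a]
    k[sl]=(g3[sl]<110)*255
    n,l,st,ce=cv2.connectedComponentsWithStats(k); c=cv2.findContours((l==l[v,u]).astype(np.uint8),0,1)[0][0][:,0]
    c=c[(c[:,1]>1)]
    for z in(.11,.115):print("dark z",z,circ(np.array([onz("wrist",p,z,ci)[:2]*1e3 for p in c])))
    # radial profile on z=.115 plane
    o=[]
    for th in np.radians(np.arange(0,360,30)):
        rr=np.arange(30,50,1.);P=[[g[0]+r*1e-3*np.cos(th),g[1]+r*1e-3*np.sin(th),.115] for r in rr]
        q=proj("wrist",P,ci).astype(np.float32);o.append(cv2.remap(g3,q[None,:,0],q[None,:,1],1)[0])
    print(np.array(o))
E
python3 - <<'E'
from hd import *
head(np.load("w3.npy",allow_pickle=True).item(),cv2.imread("pics/w3.png"))
E
```

```text
dark z 0.11 (array([543.61, 167.5 ,  37.61]), np.float64(0.18))
dark z 0.115 (array([543.16, 167.42,  36.93]), np.float64(0.18))
[[ 46  46   3   0   0   0   0   0   0   0   0   0   0   0   0   0   0   0
    0   0]
 [ 47  47  46  46  46  45  48  70 144 231 232 230  14   0   0   0   0   0
    0   0]
 [ 47  46  47  47  46  47  48  60 133 231 232 231 228 193 234 232 232 232
  232 232]
 [ 46  46  46  46  46  47  41  59 164 233 232 231 226 224 234 232 232 233
  232 233]
 [ 45  45  45  46  47  47  44  69 165 217 233 231 213 203 234 233 233 233
  233 233]
 [ 46  45  46  46  46  47  44  64 224 233 230 228 204 220 233 233 233 233
  233 233]
 [ 47  46  46  45  47  44  42  98 227 232 231 229 187 230 234 235 233 228
  166 147]
 [ 45  46  46  46  46  45  48 140 232 233 232 225 185 232 233 236 200 163
  161 162]
 [ 46  47  47  46  46  46  48 163 237 233 229 224 184 234 232 232 233 232
  232 233]
 [ 47  47  45  46  47  44  51 160 234 232 229 220 157 231 232 232 232 232
  232 232]
 [ 46  45  45  45  46  43  56 113 227 232 229 222 177 230 232 231 195   0
    0   0]
 [ 44  45  44   0   0   0   0   0   0   0   0   0   0   0   0   0   0   0
    0   0]]
```

```bash
python3 -m crank '{"translation":[[20,-2,0],[25,-3,0],[25,-3,0],[22,-2,0],[10,-1,10],[0,0,15],[0,0,10],[0,0,0]],"roll":[0,0,0,0,0,0,0,0],"fingers":[0,0,0,0,0,0,0,0]}'
python3 - <<'E'
from h import *
p,R,s=tool();print(p,R.round(4),R.T@(np.array([.5442,.1671,.2])-p)*1e3, s["contact_force"],s["moment"])
E
```

```text
clock: 6.65
position: [0.5436, 0.1665, 0.2087]
ee_rot: [0.001, 0.994, -0.107, -0.003]
contact_force: [-0.3, 0.3, -3.8]
width: 0.0171
gripper_force: 59.7
[0.5436148  0.16650554 0.20865978] [[ 0.9772 -0.2123 -0.006 ]
 [-0.2123 -0.9772 -0.0011]
 [-0.0056  0.0024 -1.    ]] [ 0.49428761 -0.7258727   8.65542651] [-0.27288662  0.26911314 -3.78771179] [-0.01974472  0.06960447 -0.00729928]
```

```bash
python3 -m crank '{"translation":[[0.5,-0.7,5],[0,0,5],[0,0,5],[0,0,0],[0,0,0]],"roll":[0,0,0,0,0],"fingers":[0,0,0,0,0]}'
python3 - <<'E'
from h import *
P=[]
for i in range(4):
    ci=camera_info("wrist");p,R,s=tool();P.append(p);im=get_image("wrist")
cv2.imwrite("pics/w4.png",im);im2=get_image("scene");cv2.imwrite("pics/s4.png",im2)
print(np.array(P).round(4),R.round(4),s["contact_force"]); p=np.mean(P,0);print(R.T@(np.array([.5442,.1671,.182])-p)*1e3)
E
```

```text
clock: 7.15
position: [0.5465, 0.1681, 0.1964]
ee_rot: [0.0, 0.994, -0.106, 0.0]
contact_force: [0.4, 0.3, -3.5]
width: 0.0171
gripper_force: 59.8
[[0.5465 0.1681 0.1964]
 [0.5466 0.1681 0.1965]
 [0.5467 0.168  0.1966]
 [0.5467 0.1681 0.1966]] [[ 9.774e-01 -2.115e-01  8.000e-04]
 [-2.115e-01 -9.774e-01  1.000e-04]
 [ 8.000e-04 -2.000e-04 -1.000e+00]] [-0.02256913  0.28897545 -3.20105658]
[-2.16759844  1.43999611 14.51346749]
```

View pics/w4.png

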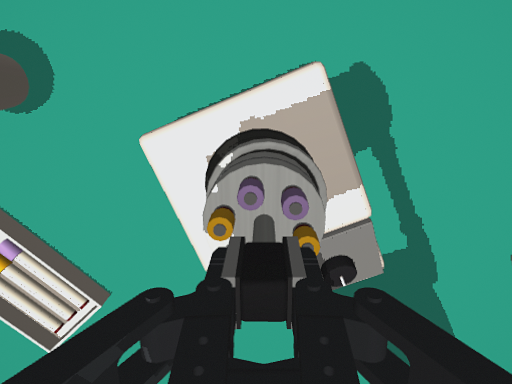

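The carrier hangs just above the head, with the rim's dark far arc at (265,135). Before descending I correct the 2.5 mm offset.

```bash
python3 -m crank '{"translation":[[-2.2,1.4,0],[0,0,2],[0,0,2],[0,0,0],[0,0,0],[0,0,0],[0,0,0]],"roll":[0,0,0,0,0,0,0],"fingers":[0,0,0,0,0,0,0]}'
python3 - <<'E'
from h import *
P=[]
for i in range(4):
    p,R,s=tool();P.append(p);im=get_image("wrist")
print(np.array(P).round(4),R[:,2].round(4),s["contact_force"]); p=np.mean(P,0);print(R.T@(np.array([.5442,.1671,.182])-p)*1e3)
E
```

```text
clock: 8.1
position: [0.5441, 0.1671, 0.1923]
ee_rot: [0.0, 0.994, -0.106, 0.0]
contact_force: [-0.2, 0.2, -3.2]
width: 0.0172
gripper_force: 59.8
[[0.5441 0.1671 0.1923]
 [0.5441 0.1671 0.1923]
 [0.5441 0.1671 0.1923]
 [0.5441 0.1671 0.1923]] [ 2.e-04 -0.e+00 -1.e+00] [-0.61811194  0.14263245 -3.48180791]
[ 0.0829454  -0.04145845 10.32090699]
```

Settled on target. Now I lower in 1 mm steps.

```bash
python3 -m crank '{"translation":[[0,0,1],[0,0,1],[0,0,1],[0,0,1],[0,0,0],[0,0,0]],"roll":[0,0,0,0,0,0],"fingers":[0,0,0,0,0,0]}'
python3 -m crank '{"translation":[[0,0,1],[0,0,0],[0,0,0]],"roll":[0,0,0],"fingers":[0,0,0]}'
python3 -m crank '{"translation":[[0,0,1],[0,0,0],[0,0,0]],"roll":[0,0,0],"fingers":[0,0,0]}'
python3 -c "
from h import *
p,R,s=tool();print(p,s['contact_force'],s['moment'])"
```

```text
clock: 8.9
position: [0.544, 0.167, 0.1882]
ee_rot: [0.0, 0.994, -0.106, -0.0]
contact_force: [0.4, 0.4, -3.0]
width: 0.0172
gripper_force: 59.8
clock: 9.2
position: [0.544, 0.167, 0.1872]
ee_rot: [0.0, 0.994, -0.106, -0.0]
contact_force: [0.2, 0.1, -2.8]
width: 0.017
gripper_force: 59.8
clock: 9.5
position: [0.544, 0.167, 0.1862]
ee_rot: [0.0, 0.994, -0.106, -0.0]
contact_force: [-0.5, -0.7, -3.1]
width: 0.0171
gripper_force: 59.8
[0.54401782 0.16701986 0.18620768] [-0.54867961 -0.65302313 -3.1458726 ] [-0.01713353  0.03648922  0.05285718]
```

```bash
for i in 1 2 3; do python3 -m crank '{"translation":[[0,0,1],[0,0,0],[0,0,0]],"roll":[0,0,0],"fingers":[0,0,0]}' | egrep 'pos|cont'; done
python3 -c "
from h import *
p,R,s=tool();print(p,s['contact_force'],s['moment'])"
```

```text
position: [0.544, 0.167, 0.1852]
contact_force: [0.2, -0.2, -3.7]
position: [0.544, 0.167, 0.1842]
contact_force: [-0.4, 0.3, -3.1]
position: [0.544, 0.1671, 0.1832]
contact_force: [0.4, -0.6, -3.4]
[0.54402755 0.16707075 0.18323989] [ 0.35004828 -0.58927346 -3.43632817] [0.02012452 0.05842323 0.01242242]
```

```bash
for i in 1 2 3; do python3 -m crank '{"translation":[[0,0,1],[0,0,0],[0,0,0]],"roll":[0,0,0],"fingers":[0,0,0]}' | egrep 'pos|cont'; done
python3 -c "
from h import *
p,R,s=tool();print(p,s['contact_force'],s['moment'])"
```

```text
position: [0.544, 0.167, 0.1822]
contact_force: [0.1, -1.2, -3.1]
position: [0.5441, 0.1671, 0.1816]
contact_force: [-1.0, 0.4, -0.1]
position: [0.5441, 0.167, 0.1808]
contact_force: [-1.5, -0.6, 3.4]
[0.54414143 0.16702532 0.1808117 ] [-1.48874541 -0.60061002  3.42616008] [-0.03096196  0.22261179 -0.01394798]
```

Contact came at TCP 0.182, so the underside is at 0.110, the floor height; a rim catch would be at about 0.187. I unload slightly and release.

```bash
python3 -m crank '{"translation":[[0,0,-0.5],[0,0,0],[0,0,0],[0,0,0],[0,0,0],[0,0,0],[0,0,0],[0,0,0]],"roll":[0,0,0,0,0,0,0,0],"fingers":[0,0,0.25,0.3,0.4,0.5,0.6,0.6]}' 20
python3 - <<'E'
from h import *
im=get_image("wrist");cv2.imwrite("pics/w5.png",im)
im2=get_image("scene")
u,v=proj("scene",[[.543,.167,.13]])[0].astype(int);print(u,v)
c=cv2.resize(im2[v-60:v+45,u-70:u+70],(800,600),interpolation=2);cv2.imwrite("pics/s5.png",c)
E
```

```text
clock: 12.1
position: [0.5441, 0.1671, 0.1807]
ee_rot: [0.0, 0.994, -0.106, 0.0]
contact_force: [0.0, 0.0, -0.1]
width: 0.0515
gripper_force: 0.0
314 197
```

View pics/s5.png

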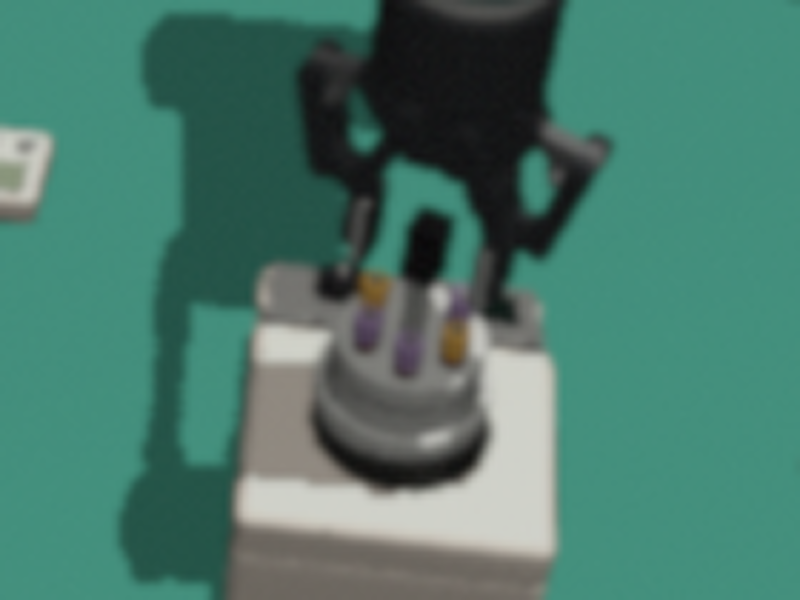

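The released carrier stands within the rim ring at (400,420), fingers open and clear of the handle at (428,245). I retreat and check.

```bash
python3 -m crank '{"translation":[[0,0,-5],[0,0,-15],[0,0,-25],[0,0,-30],[-20,0,-20],[-30,0,-10],[-40,0,0],[-30,0,0]],"roll":[0,0,0,0,0,0,0,0],"fingers":[0.6,0.6,0.6,0.6,0.6,0.6,0.6,0.6]}'
python3 -m crank '{"translation":[[-20,0,0],[0,0,0],[0,0,0],[0,0,0],[0,0,0]],"roll":[0,0,0,0,0],"fingers":[0.6,0.6,0.6,0.6,0.6]}'
python3 - <<'E'
from h import *
ci=camera_info("wrist");p,R,s=tool();im=get_image("wrist");cv2.imwrite("pics/w6.png",im);np.save("w6.npy",ci);t=get_image("top");cv2.imwrite("pics/t6.png",t)
pts=lambda c,z:[[c[0]+.036*np.cos(a),c[1]+.036*np.sin(a),z] for a in np.linspace(0,6.28,9)]
print(p,proj("wrist",[[.5436,.1675,.110],[.5436,.1675,.144],[.5436,.1675,.218]],ci))
cv2.imwrite("pics/w6v.png",np.hstack([cv2.resize(im[:200,150:350],(500,500)),cv2.resize(t[170:230,162:198],(300,500))]))
E
```

```text
clock: 13.0
position: [0.425, 0.1927, 0.2867]
ee_rot: [-0.0, 0.994, -0.106, 0.0]
contact_force: [0.2, 0.2, 0.6]
width: 0.0513
gripper_force: 0.0
clock: 13.5
position: [0.4084, 0.1965, 0.2855]
ee_rot: [0.0, 0.994, -0.107, 0.0]
contact_force: [1.3, -0.1, -0.1]
width: 0.0514
gripper_force: 0.0
[0.40841532 0.19651753 0.28554297] [[263.70350613   3.81529978]
 [263.83909262  -6.25477009]
 [264.30409725 -40.85584636]]
```

View pics/w6v.png

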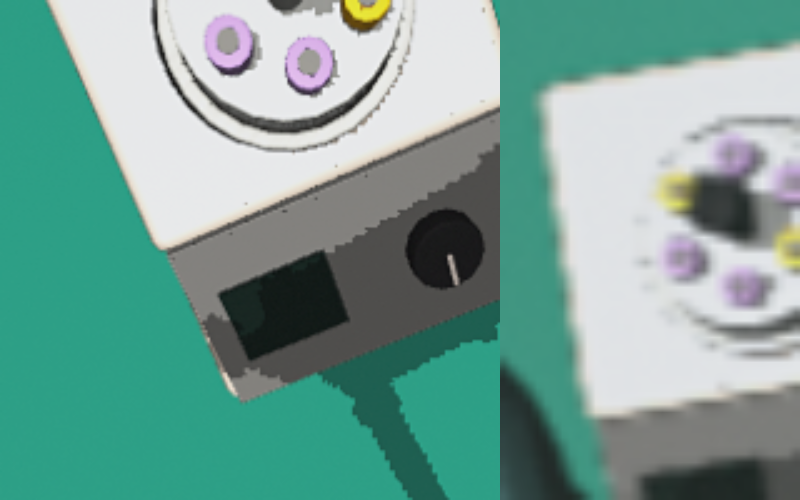

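The carrier's edge is inside a continuous rim on the near side at (285,135), but the far side is out of frame. I move forward and up to see it all and check the lean via the handle top.

```bash
python3 -m crank '{"translation":[[15,0,-20],[20,0,-25],[20,0,-25],[15,0,-20],[0,0,0],[0,0,0],[0,0,0],[0,0,0]],"roll":[0,0,0,0,0,0,0,0],"fingers":[0.6,0.6,0.6,0.6,0.6,0.6,0.6,0.6]}' | egrep 'pos|clock'
python3 - <<'E'
from h import *
ci=camera_info("wrist");p,R,s=tool();im=get_image("wrist");cv2.imwrite("pics/w7.png",im);np.save("w7.npy",ci)
u,v=proj("wrist",[[.5436,.1675,.217]],ci)[0].astype(int);print(u,v)
g=cv2.cvtColor(im,cv2.COLOR_BGR2GRAY)
c=blob(((g<75)*255).astype(np.uint8),max(u-22,0),max(v-22,0),u+22,v+22)
W=np.array([onz("wrist",q[0],.217,ci)[:2]*1e3 for q in c],np.float32);print(cv2.minAreaRect(W))
y=max(v-70,0);x=u-80
cv2.imwrite("pics/w7v.png",cv2.resize(im[y:y+120,x:x+160],(800,600),interpolation=2))
E
```

```text
clock: 14.4
position: [0.4745, 0.1819, 0.3747]
263 89
((543.1905517578125, 167.77902221679688), (17.010608673095703, 17.03597068786621), 77.90973663330078)
```

View pics/w7v.png

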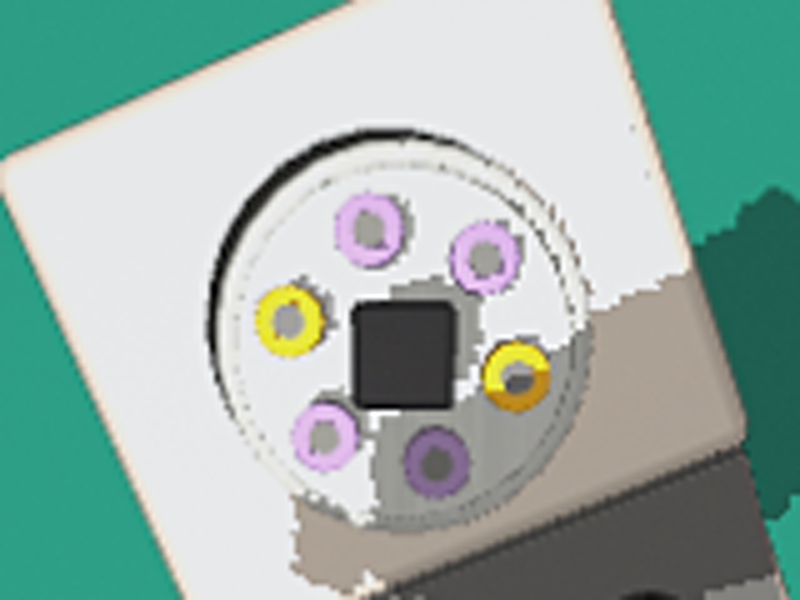

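The rim shows as an unbroken ring round the disc. The handle top at (405,355) is measured at (543.2, 167.8) mm against a head centre of (543.6, 167.5), so the carrier is upright and centred.

```bash
python3 -c "
from rig import manip
print(manip.sign_off())"
```

```text
the job is handed in; nothing more can be done
None
```

The smaller silver carrier is standing upright and centred on the mixer head, fully down inside the rim, with the gripper released and clear; the job was handed in at about 14.5 s, and the highest force I read while pressing on the head was about 7 N.

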